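Index the gear turntable and clamp it

ROBOT

A 6-joint arm with a two-finger parallel gripper is mounted at the origin on the work surface. World frame = base frame: x ahead of the robot, y to its left, z up, the work surface at z = 0. Lengths are in m, angles in degrees, forces in N, time in s.
With the tool pointing down it reaches from about 0.3 to 0.75 m from the base axis. Payload 8.5 kg.
Tool frame: the origin (TCP) lies at the very end of the fingers, on their centre line; the grasp point (between the pads) lies 19 mm behind it (env.grip_depth is the z of the grasp point in the tool frame, in m); z points along the fingers, y is the direction in which the jaws open and shut (so a half turn about z gives the same grasp; the last joint's range is limited). The gripper opens to 85 mm and grips with 20 to 120 N. Pads are 22 mm wide; open, the fingers measure 114 mm over their backs; the gripper's body (76 mm by 85 mm) begins 54 mm behind the grasp point. The pads swing forward as they close: fully open they stand 13 mm farther back than shut.
Start: joints at [-77.653, 21.807, 74.336, -0, 83.858, -12.336], TCP at [0.23, -0.5, 0.231] pointing down, gripper open.
Joint ranges: [-178.18, 178.18], [-50.72, 133.34], [12.68, 142.11], [-81.47, 261.47], [9.98, 163.14], [-165.26, 165.26]. Speed limits (degrees/s): [136.94, 136.94, 180, 180, 180, 180].

INTERFACE

Orientations are given as a 3x3 rotation matrix whose columns are the frame's x, y, z axes.
In Python, from rig import env gives the robot as it stands.
- The arm moves only by the tool apply_moves, never from a script. Its argument "plan" is a list of rows, each an object of numbers: "tx", "ty", "tz": the shift along the world's x, y, z in mm; "rx", "ry", "rz": the turn, a rotation vector about the world's x, y, z in rad; "jaw": the opening, from -1 (shut) to 1 (fully open). A call has 1 to 12 rows; each row is the pose to reach, as a shift and turn from the pose measured when the call began; what a row does not reach only later rows make up. A row lasts 1/10 s, in which the tool goes at most 50 mm and 8.59 degrees, less where a joint would pass 70% of its speed; a pose out of reach is approached as far as the arm can. A call with a gripper value outside its range is refused whole. The fingers move at their own pace and stop on an object; "grip_force" is the grip in N (left out, the last holds). Time passes only in rows, so rows that repeat a pose let the fingers close. It gives the time, the measured TCP pose, the force and the opening at its end, in the units of the state.
- env.observe(): the state, without advancing time (a new reading comes with each control period).
- env.get_image(name): name is "scene" or "top"; returns a dict with "image" (400x640x3 uint8, red, green, blue), "intrinsics" (3x3 intrinsics, pixels), "world_from_camera" (4x4, takes a point from camera to world coordinates). Camera axes: x right, y up, looking along -z (the intrinsics and any distortion apply to the point x, -y, -z); pixel columns grow to the right and rows downward; lengths in m; the calibration is good to about 2 mm. A picture is of the moment at which its call begins. There is no depth.
- env.close_job(): hands the job in, once; it reports no verdict.
The state is a dict: "time_s": time; "q": joint angles; "qvel": joint speeds; "joint_efforts": joint torques, N m; "position": TCP position; "tool_rot": TCP orientation; "ft_force": force on the tool from outside, world axes, zero at the start; "wrist_torque": the same for the moment, N m; "grip_width": finger opening in m.
Only numpy, scipy, OpenCV 4.12 (cv2) and the standard library are available. Lean on these libraries where they do the work, as an engineer would, in place of code of your own. Each camera call takes 0.05 s, during which the arm holds its last target.

TASK

With one fingertip, push on the arms of the gear turntable to turn it until the red ball stands right in front of the yellow pointer; then, with the red ball there, push the orange-balled clamp lever round until it is fully home against its stop. Grasp nothing, do not touch or lift the gear that rides on the turntable, and leave all the other things on the bench where they are.

Things in the scene. Friction and masses are not known exactly. Their poses are not given: they have to be found in the camera images.
- turntable (a joint): angle (rad) of the turntable, an aluminium disc (radius 60 mm, 60 to 74 mm above the bench) on a vertical axis on the grey stand; grows counter-clockwise seen from above; turns either way past a full turn and stays where left (2 to 3 N near an arm's end turns it). Three level round arms, 120 degrees apart, stick out from its rim: one red with a red ball, two steel with black balls
- table_axis (a point): point on the turntable's vertical axis at the height of the arms (67 mm above the bench). Below the arms stands the grey column (radius 54 mm); farther out, up to 130 mm from the axis, nothing under the arms is taller than 36 mm
- red_ball (a point): centre of the red ball (22 mm) at the end of the red arm, 108 mm from the axis, 67 mm above the bench; the arms are 10 mm thick, their centre line at the same height
- mark (a point): where the centre of the red ball belongs, in front of the yellow pointer: 108 mm from the turntable's axis, 67 mm above the bench. The pointer is fixed to the stand: a flat yellow bar 12 mm wide, top 36 mm above the bench, running out beneath the arms, with an upright yellow finger (12 mm wide, 74 mm high) at its end, 134 to 142 mm from the axis, just outside the balls' circle
- clamp (a joint): angle (rad) of the clamp lever on the stand, 0 = fully open, 1.4 = fully home against its stop pin; grows counter-clockwise seen from above; stays where left (about 2 N on the ball moves it). A level round steel bar 12 mm thick, centre line 60 mm above the bench, with a 26 mm orange ball; the stop pin (68 mm high) stands within 35 mm of the pivot, else nothing near the bar is taller than 18 mm
- clamp_pivot (a point): point on the lever's vertical pivot axis, at the height of the bar (60 mm above the bench); the pivot stands 210 mm from the turntable's axis; its hub is 36 mm across, top 70 mm above the bench
- clamp_ball (a point): centre of the orange ball at the lever's end, 90 mm from the pivot
- gear_center (a point): centre of the loose steel bevel gear that lies on the turntable, 100 mm across, 26 mm high (from 74 to 100 mm above the bench), loosely round a short spigot on the axis; it rides along by its weight
- bearing: loose steel bearing ring lying flat, 52 mm across, 16 mm high; the origin is the centre of its underside
- socket: loose steel socket standing up, 26 mm across, 32 mm high; the origin is the centre of its underside
- screwdriver: loose yellow-handled screwdriver lying flat, about 200 mm long; the origin is at its underside
- wrench: loose steel wrench lying flat, under 200 mm long; the origin is at its underside
- spraycan: loose white and yellow spray can standing, 64 mm across, 170 mm high; the origin is the centre of its underside
- oiler: loose grey oil bottle standing, 48 mm across, 110 mm high; the origin is the centre of its underside

How it is judged:
By the outcome, as a careful person would: the job done as asked, in the order asked, and still so for the second after the job is handed in, with the robot touching nothing.
It also fails if it takes over 58 s, if anything falls off the work surface, if the arm or the gripper's body presses on something with over 40 N, if the wrist force passes 120 N, or if a joint passes its speed limit or range.

## Working session

There is one attempt and no reset: what is moved stays moved. The work goes in short steps, Python scripts to look and compute and a tool call to move; the robot and the scene stay as the last step left them, time stands still between calls to the robot, and variables do not carry over. Pictures are saved under pics/ and viewed, and the job is handed in when it is done.

Besides the shell and the picture viewer there is one more tool, called after "Call:" by a JSON object that holds its "op" and its "data". apply_moves: Moves the arm, as the interface text tells. Its arguments: {"type":"object","properties":{"plan":{"type":"array","items":{"type":"object","properties":{"tx":{"type":"number"},"ty":{"type":"number"},"tz":{"type":"number"},"rx":{"type":"number"},"ry":{"type":"number"},"rz":{"type":"number"},"jaw":{"type":"number"}}}},"grip_force":{"type":"number"}},"required":["plan"]}

```bash
mkdir -p pics; cat > h.py <<'E'
import numpy as np, cv2
from rig import env
def snap(name,tag):
    d=env.get_image(name); im=cv2.cvtColor(d["image"],cv2.COLOR_RGB2BGR)
    cv2.imwrite(f"pics/{tag}.png",im); np.savez(f"pics/{tag}.npz",im=im,K=d["intrinsics"],T=d["world_from_camera"])
    return im,np.array(d["intrinsics"]),np.array(d["world_from_camera"])
def load(tag):
    z=np.load(f"pics/{tag}.npz"); return z["im"],z["K"],z["T"]
def ray(K,T,u,v):
    p=np.linalg.inv(K)@[u,v,1]; d=T[:3,:3]@np.array([p[0],-p[1],-p[2]]); return T[:3,3],d
def onz(K,T,u,v,z):
    o,d=ray(K,T,u,v); return o+d*(z-o[2])/d[2]
def proj(K,T,P):
    c=np.linalg.inv(T)@np.append(P,1); q=K@np.array([c[0],-c[1],-c[2]]); return q[:2]/q[2]
E
python3 - <<'E'
from h import *
for n in("scene","top"):
    im,K,T=snap(n,n+"0"); print(n,K.tolist(),T.round(3).tolist())
s=env.observe(); print({k:np.round(v,3).tolist() for k,v in s.items()})
E
```

```text
scene [[367.32683023269476, 0.0, 314.434392073103], [0.0, 367.32683023269476, 206.88671697212243], [0.0, 0.0, 1.0]] [[-0.109, -0.783, 0.612, 1.113], [0.994, -0.075, 0.081, 0.061], [-0.017, 0.617, 0.787, 0.76], [0.0, 0.0, 0.0, 1.0]]
top [[488.56956742791346, 0.0, 319.76250167410643], [0.0, 488.56956742791346, 203.4785490181773], [0.0, 0.0, 1.0]] [[0.013, 0.986, -0.166, 0.328], [-1.0, 0.016, 0.014, 0.008], [0.016, 0.166, 0.986, 1.403], [0.0, 0.0, 0.0, 1.0]]
{'time_s': 0.1, 'q': [-77.652, 21.837, 74.379, -0.0, 83.859, -12.336], 'qvel': [-0.061, -0.123, -0.102, 0.014, 0.029, 0.107], 'joint_efforts': [0.003, -44.922, -23.166, -0.0, 0.004, -0.0], 'position': [0.23, -0.499, 0.231], 'tool_rot': [[0.909, 0.418, -0.0], [0.418, -0.909, 0.001], [0.0, -0.001, -1.0]], 'ft_force': [-0.175, 0.457, -0.788], 'wrist_torque': [-0.0, 0.022, -0.026], 'grip_width': 0.086}
```

View pics/scene0.png

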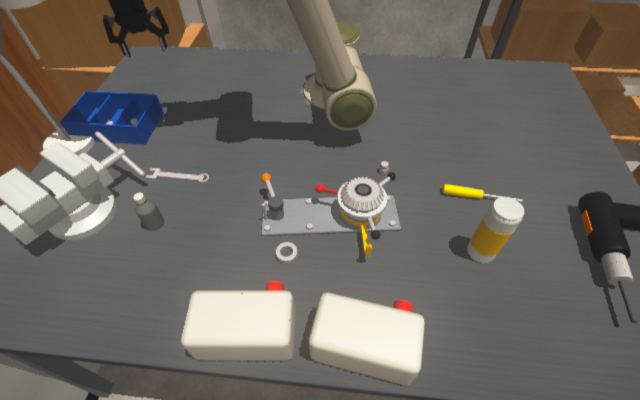

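View pics/top0.png

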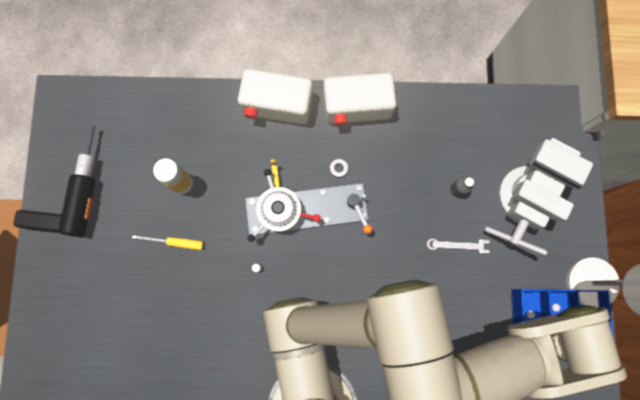

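```bash
cat >> h.py <<'E'
def blobs(im,lo,hi,box=None,minA=6):
    hsv=cv2.cvtColor(im,cv2.COLOR_BGR2HSV); m=cv2.inRange(hsv,np.array(lo),np.array(hi))
    if box:
        mm=np.zeros_like(m); x0,y0,x1,y1=box; mm[y0:y1,x0:x1]=m[y0:y1,x0:x1]; m=mm
    n,l,s,c=cv2.connectedComponentsWithStats(m)
    return [(int(s[i,4]),c[i].round(1).tolist(),s[i,:4].tolist()) for i in range(1,n) if s[i,4]>=minA]
E
python3 - <<'E'
from h import *
for t,box,crop in(("scene0",(230,150,420,280),(240,150,420,270)),("top0",(220,140,400,280),(230,140,390,260))):
    im,K,T=load(t)
    for nm,lo,hi in(("red",(0,170,90),(5,255,255)),("red2",(175,170,90),(180,255,255)),("orange",(7,170,120),(17,255,255)),("yellow",(20,150,100),(32,255,255))):
        print(t,nm,blobs(im,lo,hi,box))
    x0,y0,x1,y1=crop
    cv2.imwrite(f"pics/{t}_c.png",cv2.resize(im[y0:y1,x0:x1],None,fx=5 if t=="top0" else 4.4,fy=5 if t=="top0" else 4.4,interpolation=cv2.INTER_CUBIC)[:600,:800])
E
```

```text
scene0 red [(80, [323.8, 189.0], [316, 185, 21, 8])]
scene0 red2 []
scene0 orange [(48, [265.5, 177.0], [262, 173, 9, 9])]
scene0 yellow [(275, [361.7, 234.9], [340, 211, 32, 46]), (16, [376.0, 218.9], [373, 216, 7, 6])]
top0 red [(39, [312.2, 216.8], [302, 214, 17, 7])]
top0 red2 []
top0 orange [(45, [367.8, 228.9], [364, 225, 8, 8])]
top0 yellow [(10, [272.8, 161.0], [271, 160, 4, 3]), (91, [275.4, 175.2], [273, 164, 6, 22])]
```

View pics/top0_c.png

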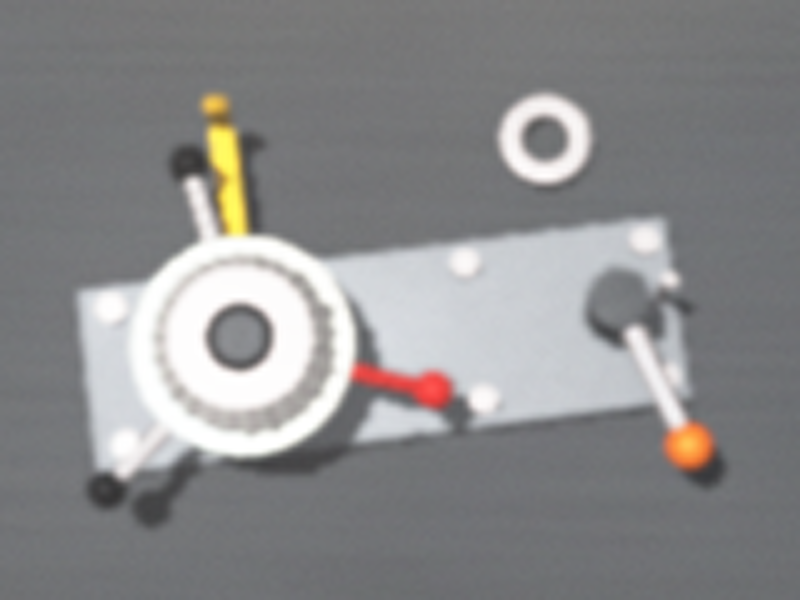

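View pics/scene0_c.png

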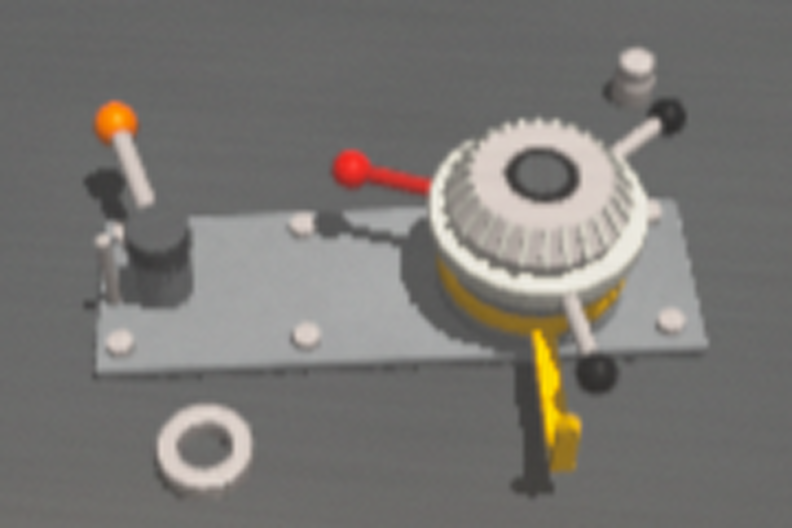

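```bash
cat >> h.py <<'E'
def tri(cams,pix):
    A=np.zeros((3,3));b=np.zeros(3);L=[]
    for (K,T),p in zip(cams,pix):
        o,d=ray(K,T,*p); d=d/np.linalg.norm(d); P=np.eye(3)-np.outer(d,d); A+=P;b+=P@o;L.append((o,P))
    X=np.linalg.solve(A,b); return X,[np.linalg.norm(P@(X-o))*1e3 for o,P in L]
E
python3 - <<'E'
from h import *
a,K1,T1=load("scene0");b,K2,T2=load("top0")
c1=lambda x,y:(240+x/4.4-.4,150+y/4.4-.4); c2=lambda x,y:(230+x/5-.4,140+y/5-.4)
pts={"red":((351,168),(433,388),.067),"blkA":((597,373),(187,162),.067),"blkB":((667,116),(106,489),.067),"orange":((116,122),(689,446),.060),"hole":((543,174),(239,336),.1),"hubtop":((158,232),(615,301),.070),"pin":((101,240),(668,281),.068),"fingtop":((566,421),(215,104),.074)}
R={}
for k,(p,q,z) in pts.items():
    X,e=tri([(K1,T1),(K2,T2)],[c1(*p),c2(*q)])
    A=onz(K1,T1,*c1(*p),z);B=onz(K2,T2,*c2(*q),z); R[k]=(A+B)/2
    print(k,X.round(4),np.round(e,1),"scene",A.round(4)[:2],"top",B.round(4)[:2])
ax=(R["red"]+R["blkA"]+R["blkB"])/3; print("axis",ax)
for k in("red","blkA","blkB","fingtop","hubtop"):
    v=R[k]-ax; print(k,np.hypot(*v[:2]).round(4),np.degrees(np.arctan2(v[1],v[0])).round(1))
v=R["orange"]-R["hubtop"];print("orange-piv",np.hypot(*v[:2]).round(4),np.degrees(np.arctan2(v[1],v[0])).round(1))
E
```

```text
red [ 0.5142 -0.0029  0.0692] [1.6 1.6] scene [ 0.5125 -0.0048] top [ 0.5144 -0.0013]
blkA [0.6397 0.1365 0.0678] [1.6 1.6] scene [0.6392 0.135 ] top [0.64   0.1382]
blkB [0.4557 0.1753 0.0676] [1.4 1.4] scene [0.4553 0.1739] top [0.4559 0.1768]
orange [ 0.4852 -0.1449  0.0618] [1.5 1.5] scene [ 0.4837 -0.147 ] top [ 0.4852 -0.1436]
hole [0.5364 0.1028 0.101 ] [1.2 1.2] scene [0.5356 0.1017] top [0.5365 0.104 ]
hubtop [ 0.5659 -0.1045  0.0632] [2.4 2.4] scene [ 0.5714 -0.1053] top [ 0.5643 -0.1016]
pin [ 0.5772 -0.1339  0.0666] [2.5 2.5] scene [ 0.5784 -0.1361] top [ 0.5764 -0.1312]
fingtop [0.6725 0.1213 0.0713] [1.9 1.9] scene [0.6743 0.1192] top [0.6718 0.123 ]
axis [0.53620504 0.10298594 0.067     ]
red 0.1084 -102.1
blkA 0.1087 18.0
blkB 0.1083 138.1
fingtop 0.1381 7.5
hubtop 0.2088 -81.3
orange-piv 0.0933 -153.4
```

Top and scene views agree to about 3 mm. The turntable axis is at (0.536, 0.103), the red ball at −102°, the pointer at about +7.5°, the clamp pivot near (0.565, −0.105) and the orange ball at −153°. I'll shut the gripper and move to the clockwise side of the red arm.

Call:
{"op": "apply_moves", "data": {"plan": [{"tx": 21,"ty": 44,"rz": 0.1,"jaw": -1},{"tx": 42,"ty": 88,"rz": 0.2,"jaw": -1},{"tx": 64,"ty": 132,"rz": 0.3,"jaw": -1},{"tx": 85,"ty": 176,"rz": 0.4,"jaw": -1},{"tx": 106,"ty": 220,"rz": 0.5,"jaw": -1},{"tx": 127,"ty": 264,"rz": 0.6,"jaw": -1},{"tx": 149,"ty": 309,"rz": 0.7,"jaw": -1},{"tx": 170,"ty": 353,"rz": 0.8,"jaw": -1},{"tx": 191,"ty": 397,"rz": 0.9,"jaw": -1},{"tx": 212,"ty": 441,"rz": 0.93,"jaw": -1},{"tx": 234,"ty": 485,"rz": 0.93,"jaw": -1},{"tx": 255,"ty": 529,"rz": 0.93,"jaw": -1}]}}

```text
validation failed for argument at $.pl...
```

Call:
{"op": "apply_moves", "data": {"plan": [{"tx": 21.0,"ty": 44.0,"tz": 0.0,"rx": 0.0,"ry": 0.0,"rz": 0.1,"jaw": -1.0},{"tx": 42.0,"ty": 88.0,"tz": 0.0,"rx": 0.0,"ry": 0.0,"rz": 0.2,"jaw": -1.0}]}}

```text
time_s: 0.3
position: [0.2715, -0.4106, 0.2299]
tool_rot: [[0.806, 0.591, -0.001], [0.591, -0.806, 0.003], [0.001, -0.003, -1.0]]
ft_force: [1.3, 0.1, 0.4]
grip_width: 0.0589
```

```bash
python3 -c "
from h import *
s=env.observe();print(s['time_s'],s['position'],s['grip_width'],s['q'])"
```

```text
0.3 [ 0.27154383 -0.41060275  0.22988489] 0.05886715071844605 [-7.03343658e+01  1.61482912e+01  8.32018285e+01  5.64094019e-03
  8.08166755e+01 -1.65836175e+01]
```

Call:
{"op": "apply_moves", "data": {"plan": [{"tx": 21,"ty": 44,"tz": 0,"rx": 0,"ry": 0,"rz": 0.1,"jaw": -1},{"tx": 43,"ty": 88,"tz": 0,"rx": 0,"ry": 0,"rz": 0.2,"jaw": -1},{"tx": 64,"ty": 132,"tz": 0,"rx": 0,"ry": 0,"rz": 0.3,"jaw": -1},{"tx": 86,"ty": 176,"tz": 0,"rx": 0,"ry": 0,"rz": 0.4,"jaw": -1},{"tx": 107,"ty": 220,"tz": 0,"rx": 0,"ry": 0,"rz": 0.5,"jaw": -1},{"tx": 128,"ty": 265,"tz": 0,"rx": 0,"ry": 0,"rz": 0.6,"jaw": -1},{"tx": 150,"ty": 309,"tz": 0,"rx": 0,"ry": 0,"rz": 0.7,"jaw": -1},{"tx": 171,"ty": 353,"tz": 0,"rx": 0,"ry": 0,"rz": 0.73,"jaw": -1},{"tx": 193,"ty": 397,"tz": 0,"rx": 0,"ry": 0,"rz": 0.73,"jaw": -1},{"tx": 214,"ty": 441,"tz": 0,"rx": 0,"ry": 0,"rz": 0.73,"jaw": -1},{"tx": 214,"ty": 441,"tz": 0,"rx": 0,"ry": 0,"rz": 0.73,"jaw": -1},{"tx": 214,"ty": 441,"tz": -40,"rx": 0,"ry": 0,"rz": 0.73,"jaw": -1}]}}

```text
time_s: 1.5
position: [0.4879, 0.0312, 0.1926]
tool_rot: [[0.204, 0.979, 0.006], [0.979, -0.204, -0.0], [0.001, 0.006, -1.0]]
ft_force: [0.8, -0.7, -1.2]
grip_width: -0.0001
```

Call:
{"op": "apply_moves", "data": {"plan": [{"tx": -4,"ty": -1,"tz": -30,"rx": 0,"ry": 0,"rz": 0,"jaw": -1},{"tx": -4,"ty": -1,"tz": -60,"rx": 0,"ry": 0,"rz": 0,"jaw": -1},{"tx": -4,"ty": -1,"tz": -80,"rx": 0,"ry": 0,"rz": 0,"jaw": -1},{"tx": -4,"ty": -1,"tz": -80,"rx": 0,"ry": 0,"rz": 0,"jaw": -1}]}}

```text
time_s: 1.9
position: [0.4824, 0.0299, 0.1104]
tool_rot: [[0.204, 0.979, 0.001], [0.979, -0.204, 0.001], [0.001, 0.001, -1.0]]
ft_force: [-1.1, 0.1, 0.6]
grip_width: 0.0002
```

```bash
python3 - <<'E'
from h import *
im,K,T=snap("scene","s1"); cv2.imwrite("pics/s1c.png",cv2.resize(im[90:270,240:440],None,fx=3.3,fy=3.3,interpolation=cv2.INTER_CUBIC))
E
```

```text
(no output)
```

View pics/s1c.png

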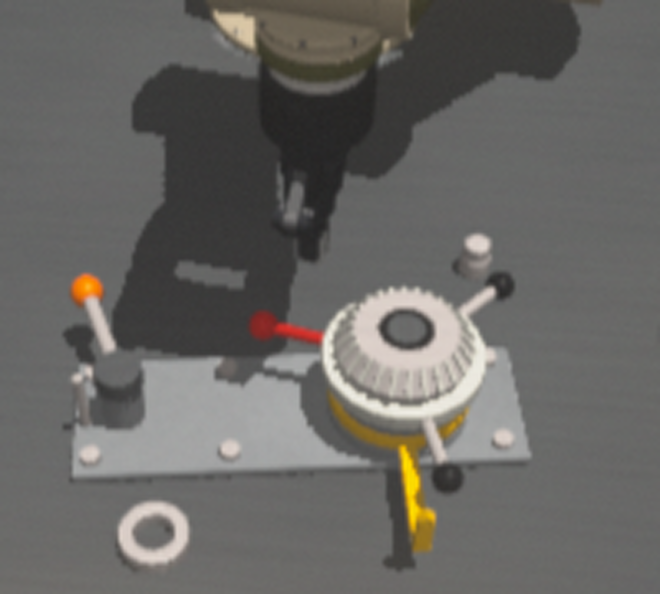

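The finger is clear, about 30 mm behind the red arm. Descending, then I'll work out the arc.

Call:
{"op": "apply_moves", "data": {"plan": [{"tx": 0,"ty": 0,"tz": -20,"rx": 0,"ry": 0,"rz": 0,"jaw": -1},{"tx": 0,"ty": 0,"tz": -40,"rx": 0,"ry": 0,"rz": 0,"jaw": -1},{"tx": 0,"ty": 0,"tz": -60,"rx": 0,"ry": 0,"rz": 0,"jaw": -1},{"tx": 0,"ty": 0,"tz": -60,"rx": 0,"ry": 0,"rz": 0,"jaw": -1}]}}

```text
time_s: 2.35
position: [0.4829, 0.0296, 0.0516]
tool_rot: [[0.204, 0.979, 0.002], [0.979, -0.204, 0.0], [0.001, 0.002, -1.0]]
ft_force: [-0.4, -0.2, -0.2]
grip_width: 0.0
```

```bash
cat >> h.py <<'E'
AX=np.array([.5362,.1030]); PV=np.array([.565,-.105])
def arc(c,r,off,thetas):
    s=env.observe(); p=np.array(s["position"]); R=np.array(s["tool_rot"]); y0=np.degrees(np.arctan2(R[1,1],R[0,1]))
    print("pos",p.round(4),"y",y0.round(1),"F",np.round(s["ft_force"],1),"t",s["time_s"])
    for th in thetas:
        a=np.radians(th);u=np.array([np.cos(a),np.sin(a)]);t=np.array([-u[1],u[0]])
        q=c+r*u-off*t; rz=(th+90-y0+180)%360-180
        print(th,((q-p[:2])*1e3).round(1),np.radians(rz).round(3))
E
python3 - <<'E'
from h import *
arc(AX,.082,.0195,[-102,-97,-92,-87,-82,-77,-72,-67,-62,-57,-52,-47])
E
```

```text
pos [0.4829 0.0296 0.0516] y -11.8 F [-0.4 -0.2 -0.2] t 2.35
-102 [17.2 -2.7] -0.004
-97 [23.9 -5.6] 0.084
-92 [30.9 -7.9] 0.171
-87 [38.1 -9.5] 0.258
-82 [ 45.4 -10.5] 0.346
-77 [ 52.7 -10.9] 0.433
-72 [ 60.1 -10.6] 0.52
-67 [67.4 -9.7] 0.607
-62 [74.6 -8.1] 0.695
-57 [81.6 -6. ] 0.782
-52 [88.4 -3.2] 0.869
-47 [94.9  0.1] 0.956
```

Call:
{"op": "apply_moves", "data": {"plan": [{"tx": 9,"ty": -1,"tz": -1,"rx": 0,"ry": 0,"rz": 0,"jaw": -1},{"tx": 17,"ty": -3,"tz": -1,"rx": 0,"ry": 0,"rz": 0,"jaw": -1},{"tx": 24,"ty": -6,"tz": -1,"rx": 0,"ry": 0,"rz": 0.08,"jaw": -1},{"tx": 31,"ty": -8,"tz": -1,"rx": 0,"ry": 0,"rz": 0.17,"jaw": -1},{"tx": 38,"ty": -9.5,"tz": -1,"rx": 0,"ry": 0,"rz": 0.26,"jaw": -1},{"tx": 45,"ty": -10.5,"tz": -1,"rx": 0,"ry": 0,"rz": 0.35,"jaw": -1},{"tx": 53,"ty": -11,"tz": -1,"rx": 0,"ry": 0,"rz": 0.43,"jaw": -1},{"tx": 60,"ty": -10.5,"tz": -1,"rx": 0,"ry": 0,"rz": 0.52,"jaw": -1}]}}

```text
time_s: 3.15
position: [0.5439, 0.0184, 0.0517]
tool_rot: [[-0.312, 0.95, 0.002], [0.95, 0.312, 0.0], [-0.001, 0.002, -1.0]]
ft_force: [-3.3, -3.1, -0.0]
grip_width: 0.0002
```

```bash
python3 - <<'E'
from h import *
for n in("scene","top"):
    im,K,T=snap(n,n+"2"); c=(240,150,440,270) if n=="scene" else (230,140,390,260)
    print(blobs(im,(0,170,60),(5,255,255),(c[0],c[1],c[2],c[3])))
    cv2.imwrite(f"pics/{n}2c.png",cv2.resize(im[c[1]:c[3],c[0]:c[2]],None,fx=4,fy=4,interpolation=cv2.INTER_CUBIC))
arc(AX,.082,.0195,[-67,-62,-57,-52,-47,-42,-37,-32,-27,-22,-17,-12,-7,-2])
E
```

```text
[(19, [334.3, 202.4], [331, 201, 7, 4]), (41, [318.0, 205.0], [315, 202, 8, 7])]
[]
pos [0.5445 0.0187 0.0516] y 18.0 F [ 0.3 -0.4  0.3] t 3.25
-67 [5.8 1.2] 0.087
-62 [13.   2.8] 0.174
-57 [20.   4.9] 0.261
-52 [26.8  7.7] 0.348
-47 [33.3 11.1] 0.436
-42 [39.6 15. ] 0.523
-37 [45.4 19.4] 0.61
-32 [50.9 24.3] 0.697
-27 [55.9 29.7] 0.785
-22 [60.4 35.5] 0.872
-17 [64.4 41.7] 0.959
-12 [67.8 48.2] 1.047
-7 [70.7 55. ] 1.134
-2 [72.9 62. ] 1.221
```

View pics/scene2c.png

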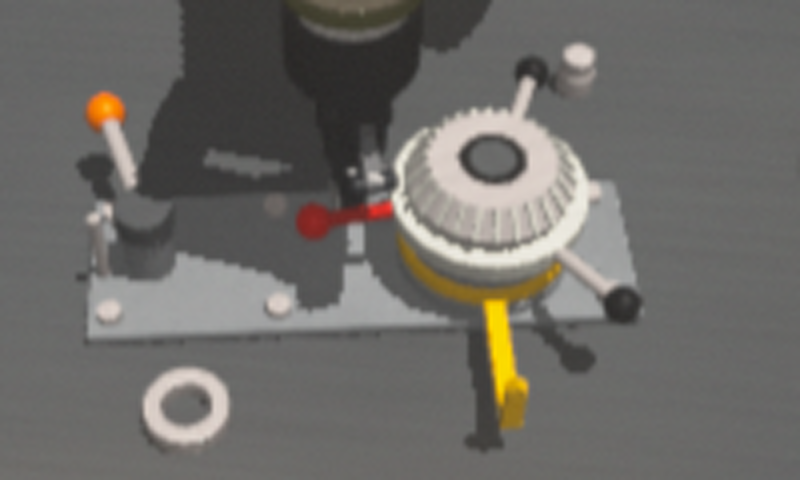

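View pics/top2c.png

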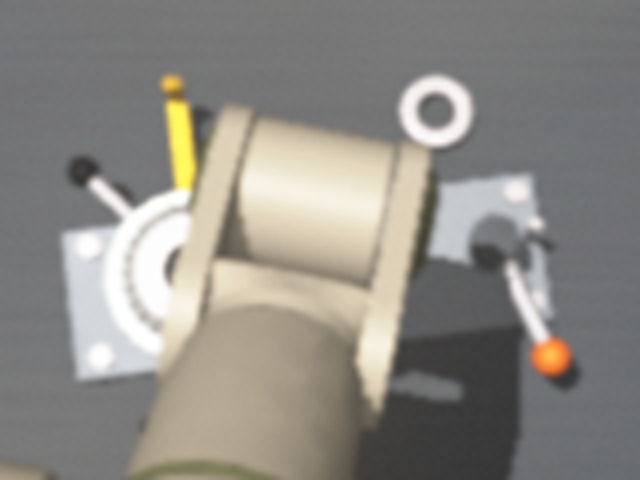

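```bash
cat >> h.py <<'E'
def ang(K,T,u,v,z=.067,off=0):
    p=onz(K,T,u,v,z)[:2]; d=p-AX; return p.round(4),np.hypot(*d).round(4),np.degrees(np.arctan2(d[1],d[0])).round(1)
E
python3 - <<'E'
from h import *
im,K,T=load("scene2"); print(ang(K,T,318,205)); print(ang(K,T,240+622/4-.4,150+304/4-.4),ang(K,T,240+533/4-.4,150+71/4-.4))
E
```

```text
(array([ 0.5674, -0.0025]), np.float64(0.11), np.float64(-73.5))
(array([0.6105, 0.18  ]), np.float64(0.107), np.float64(46.0)) (array([0.429 , 0.1271]), np.float64(0.1099), np.float64(167.4))
```

The red arm follows the finger and stands at about −73.4°. Continuing the arc.

Call:
{"op": "apply_moves", "data": {"plan": [{"tx": 6,"ty": 1,"tz": 0,"rx": 0,"ry": 0,"rz": 0.09,"jaw": -1},{"tx": 13,"ty": 3,"tz": 0,"rx": 0,"ry": 0,"rz": 0.17,"jaw": -1},{"tx": 20,"ty": 5,"tz": 0,"rx": 0,"ry": 0,"rz": 0.26,"jaw": -1},{"tx": 27,"ty": 8,"tz": 0,"rx": 0,"ry": 0,"rz": 0.35,"jaw": -1},{"tx": 33,"ty": 11,"tz": 0,"rx": 0,"ry": 0,"rz": 0.44,"jaw": -1},{"tx": 39.5,"ty": 15,"tz": 0,"rx": 0,"ry": 0,"rz": 0.52,"jaw": -1},{"tx": 45.5,"ty": 19.5,"tz": 0,"rx": 0,"ry": 0,"rz": 0.61,"jaw": -1},{"tx": 51,"ty": 24.5,"tz": 0,"rx": 0,"ry": 0,"rz": 0.7,"jaw": -1},{"tx": 56,"ty": 30,"tz": 0,"rx": 0,"ry": 0,"rz": 0.78,"jaw": -1},{"tx": 60.5,"ty": 35.5,"tz": 0,"rx": 0,"ry": 0,"rz": 0.87,"jaw": -1},{"tx": 64.5,"ty": 41.5,"tz": 0,"rx": 0,"ry": 0,"rz": 0.96,"jaw": -1},{"tx": 66,"ty": 45,"tz": 0,"rx": 0,"ry": 0,"rz": 1.0,"jaw": -1}]}}

```text
time_s: 4.45
position: [0.6114, 0.0633, 0.0522]
tool_rot: [[-0.968, 0.253, 0.003], [0.253, 0.968, 0.003], [-0.002, 0.003, -1.0]]
ft_force: [0.6, -4.2, -1.0]
grip_width: -0.0001
```

```bash
python3 - <<'E'
from h import *
n="scene"
im,K,T=snap(n,n+"3"); c=(250,150,430,270)
B=blobs(im,(0,170,60),(5,255,255),c);print(B)
for b in B: print(ang(K,T,*b[1]))
cv2.imwrite(f"pics/{n}3c.png",cv2.resize(im[c[1]:c[3],c[0]:c[2]],None,fx=4,fy=4,interpolation=cv2.INTER_CUBIC))
arc(AX,.082,.0195,[-12,-7,-2,1,3,5,6,7,8,9,10])
E
```

```text
[(72, [348.1, 231.5], [344, 226, 9, 11])]
(array([0.6374, 0.0736]), np.float64(0.1054), np.float64(-16.2))
pos [0.6114 0.0638 0.0523] y 75.4 F [-0.6 -1.2 -1. ] t 4.5
-12 [0.9 3.1] 0.045
-7 [3.8 9.8] 0.132
-2 [ 6.  16.8] 0.219
1 [ 7.1 21.1] 0.272
3 [ 7.7 24. ] 0.307
5 [ 8.1 26.9] 0.342
6 [ 8.4 28.4] 0.359
7 [ 8.5 29.8] 0.377
8 [ 8.7 31.3] 0.394
9 [ 8.8 32.7] 0.411
10 [ 8.9 34.2] 0.429
```

View pics/scene3c.png

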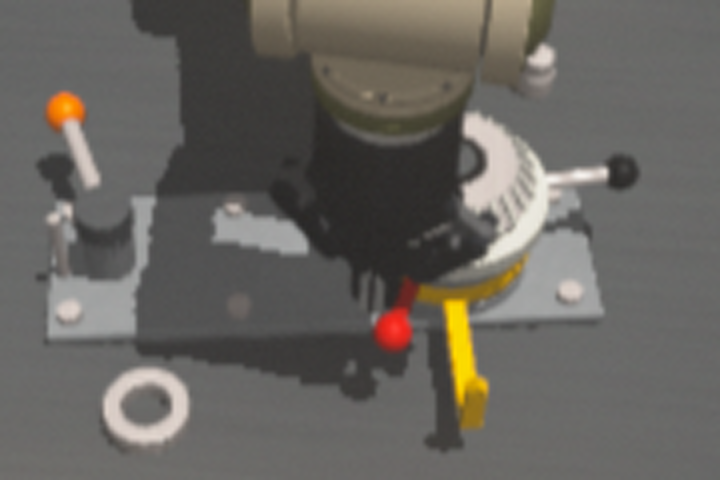

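Ball is at −16° and coming round. Creeping closer, stopping a little short to measure.

Call:
{"op": "apply_moves", "data": {"plan": [{"tx": 1,"ty": 3,"tz": 0,"rx": 0,"ry": 0,"rz": 0.04,"jaw": -1},{"tx": 2.5,"ty": 6.5,"tz": 0,"rx": 0,"ry": 0,"rz": 0.09,"jaw": -1},{"tx": 4,"ty": 10,"tz": 0,"rx": 0,"ry": 0,"rz": 0.13,"jaw": -1},{"tx": 5,"ty": 13.5,"tz": 0,"rx": 0,"ry": 0,"rz": 0.175,"jaw": -1},{"tx": 6,"ty": 17,"tz": 0,"rx": 0,"ry": 0,"rz": 0.22,"jaw": -1},{"tx": 7,"ty": 20,"tz": 0,"rx": 0,"ry": 0,"rz": 0.26,"jaw": -1},{"tx": 7.5,"ty": 22.5,"tz": 0,"rx": 0,"ry": 0,"rz": 0.29,"jaw": -1},{"tx": 8,"ty": 24,"tz": 0,"rx": 0,"ry": 0,"rz": 0.31,"jaw": -1},{"tx": 8,"ty": 24,"tz": 0,"rx": 0,"ry": 0,"rz": 0.31,"jaw": -1}]}}

```text
time_s: 5.4
position: [0.6196, 0.0879, 0.0527]
tool_rot: [[-0.998, -0.055, 0.003], [-0.055, 0.998, 0.004], [-0.003, 0.004, -1.0]]
ft_force: [0.0, -1.7, 0.6]
grip_width: -0.0001
```

```bash
python3 - <<'E'
from h import *
n="scene"
im,K,T=snap(n,n+"4"); c=(310,190,410,265)
B=blobs(im,(0,170,60),(5,255,255),c);print(B)
for b in B: print(ang(K,T,*b[1]))
cv2.imwrite(f"pics/{n}4c.png",cv2.resize(im[c[1]:c[3],c[0]:c[2]],None,fx=8,fy=8,interpolation=cv2.INTER_CUBIC))
im,K,T=snap("top","top4"); c=(240,140,340,215)
B=blobs(im,(0,170,60),(5,255,255),c);print(B)
for b in B: print(ang(K,T,*b[1]))
cv2.imwrite(f"pics/top4c.png",cv2.resize(im[c[1]:c[3],c[0]:c[2]],None,fx=8,fy=8,interpolation=cv2.INTER_CUBIC))
arc(AX,.082,.0195,[3,5,6,7,8,9,10])
E
```

```text
[(78, [362.5, 232.9], [359, 222, 9, 18])]
(array([0.638 , 0.1062]), np.float64(0.1019), np.float64(1.8))
[]
pos [0.6196 0.0879 0.0526] y 93.1 F [-0.7 -1.4  1.3] t 5.5
3 [-0.5 -0.1] -0.002
5 [0.  2.8] 0.033
6 [0.2 4.3] 0.05
7 [0.4 5.8] 0.068
8 [0.6 7.2] 0.085
9 [0.7 8.7] 0.102
10 [ 0.8 10.2] 0.12
```

View pics/scene4c.png

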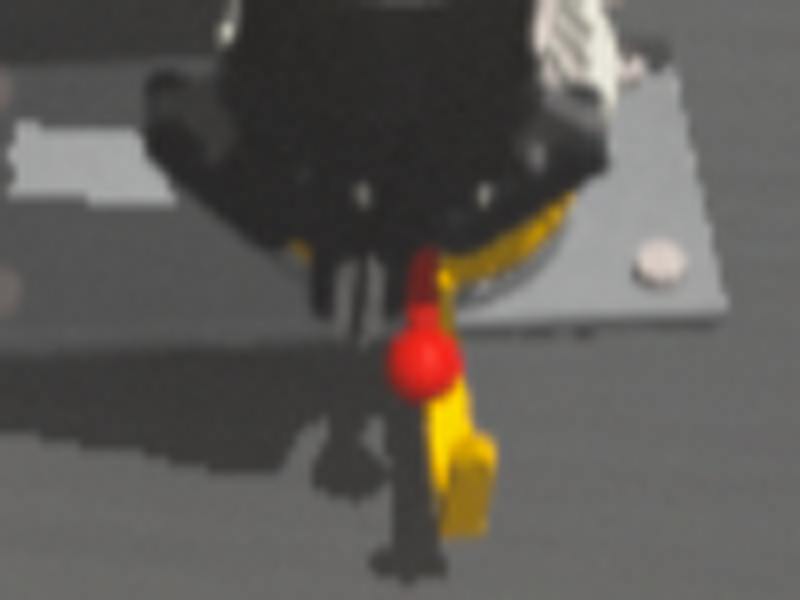

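View pics/top4c.png

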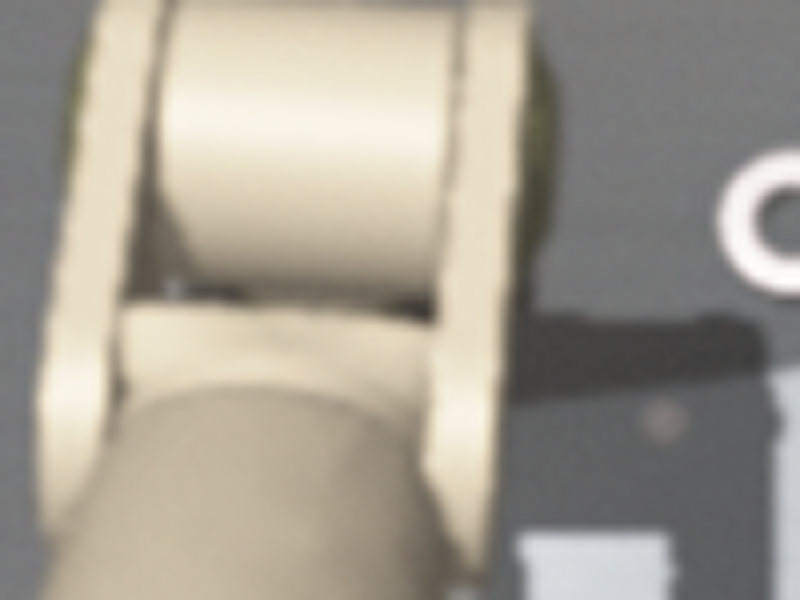

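```bash
python3 - <<'E'
from h import *
im,K,T=load("top0"); A=np.array([.5368,.1046])
hsv=cv2.cvtColor(im,cv2.COLOR_BGR2HSV)
for v in (100,150,200):
  m=cv2.inRange(hsv,(18,120,v),(32,255,255)); ys,xs=np.nonzero(m[150:190,260:290]); ys+=150;xs+=260
  for lo,hi,z in((158,164,.074),(166,186,.036)):
    s=(ys>=lo)&(ys<=hi); 
    if s.sum()<4: continue
    P=onz(K,T,xs[s].mean(),ys[s].mean(),z)[:2]-A
    print(v,z,s.sum(),np.hypot(*P).round(4),np.degrees(np.arctan2(P[1],P[0])).round(2))
im,K,T=load("scene4"); A=np.array([.5357,.1014])
p=onz(K,T,310+425/8-.4,190+360/8-.4,.067)[:2]-A; print("ball",np.hypot(*p),np.degrees(np.arctan2(p[1],p[0])))
for px in((473,442),(476,437)):
    p=onz(K,T,310+px[0]/8-.4,190+px[1]/8-.4,.074)[:2]-A; print("fin",np.hypot(*p),np.degrees(np.arctan2(p[1],p[0])))
E
```

```text
100 0.074 20 0.133 7.83
100 0.036 112 0.1006 7.02
150 0.074 14 0.1354 7.9
150 0.036 109 0.1008 7.06
200 0.074 9 0.1365 7.91
200 0.036 94 0.1011 7.23
ball 0.1070565920906876 2.9391160537464693
fin 0.1386630275539385 7.81119555755107
fin 0.13709241980489043 8.232891634730464
```

Mark at about 7.6° and ball at 2.9°, so about 4.7° (7 mm) of creep is needed.

Call:
{"op": "apply_moves", "data": {"plan": [{"tx": 0.5,"ty": 1.5,"tz": 0,"rx": 0,"ry": 0,"rz": 0.02,"jaw": -1},{"tx": 0.5,"ty": 3,"tz": 0,"rx": 0,"ry": 0,"rz": 0.04,"jaw": -1},{"tx": 0.5,"ty": 4.5,"tz": 0,"rx": 0,"ry": 0,"rz": 0.055,"jaw": -1},{"tx": 0.5,"ty": 5.5,"tz": 0,"rx": 0,"ry": 0,"rz": 0.07,"jaw": -1},{"tx": 0.6,"ty": 6.5,"tz": 0,"rx": 0,"ry": 0,"rz": 0.08,"jaw": -1},{"tx": 0.6,"ty": 6.5,"tz": 0,"rx": 0,"ry": 0,"rz": 0.08,"jaw": -1},{"tx": 0.6,"ty": 6.5,"tz": 0,"rx": 0,"ry": 0,"rz": 0.08,"jaw": -1}]}}

```text
time_s: 6.2
position: [0.6203, 0.0945, 0.0526]
tool_rot: [[-0.991, -0.134, 0.003], [-0.134, 0.991, 0.005], [-0.003, 0.004, -1.0]]
ft_force: [1.4, -1.2, 0.5]
grip_width: -0.0
```

```bash
python3 - <<'E'
from h import *
im,K,T=snap("scene","scene5"); c=(310,190,410,265)
cv2.imwrite(f"pics/scene5c.png",cv2.resize(im[c[1]:c[3],c[0]:c[2]],None,fx=8,fy=8,interpolation=cv2.INTER_CUBIC))
B=blobs(im,(0,170,110),(5,255,255),c);print(B)
s=env.observe();print(s["position"],s["ft_force"],s["time_s"])
E
```

```text
[(76, [366.2, 233.6], [362, 227, 9, 13])]
[0.62022705 0.09453673 0.05262294] [ 0.38789521 -1.15401278  0.52990749] 6.25
```

View pics/scene5c.png

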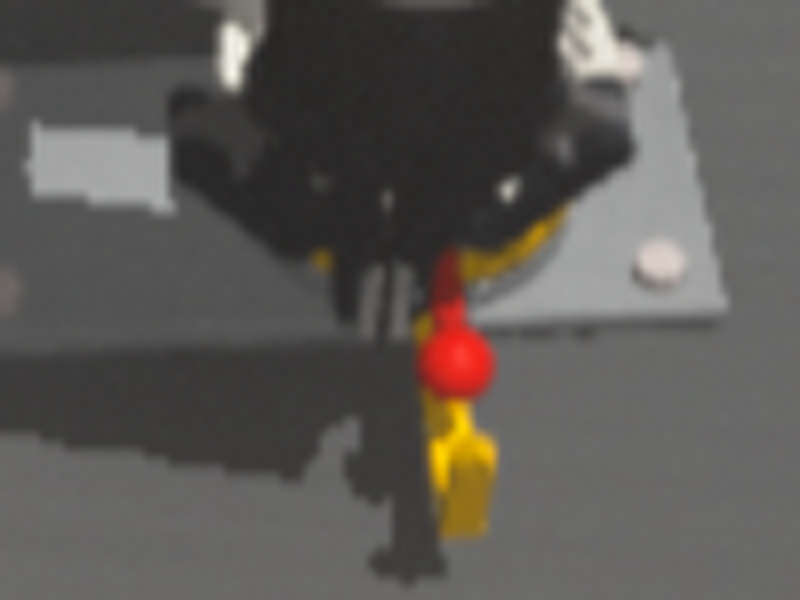

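Backing off clockwise, lifting, and looking again with a clear view.

Call:
{"op": "apply_moves", "data": {"plan": [{"tx": 0,"ty": -6,"tz": 0,"rx": 0,"ry": 0,"rz": 0,"jaw": -1},{"tx": 0,"ty": -14,"tz": 0,"rx": 0,"ry": 0,"rz": 0,"jaw": -1},{"tx": 0,"ty": -14,"tz": 30,"rx": 0,"ry": 0,"rz": 0,"jaw": -1},{"tx": 0,"ty": -14,"tz": 70,"rx": 0,"ry": 0,"rz": 0,"jaw": -1},{"tx": -10,"ty": -50,"tz": 100,"rx": 0,"ry": 0,"rz": -0.12,"jaw": -1},{"tx": -30,"ty": -95,"tz": 100,"rx": 0,"ry": 0,"rz": -0.24,"jaw": -1},{"tx": -50,"ty": -140,"tz": 100,"rx": 0,"ry": 0,"rz": -0.38,"jaw": -1},{"tx": -75,"ty": -180,"tz": 100,"rx": 0,"ry": 0,"rz": -0.52,"jaw": -1},{"tx": -100,"ty": -196,"tz": 100,"rx": 0,"ry": 0,"rz": -0.66,"jaw": -1},{"tx": -122,"ty": -196,"tz": 100,"rx": 0,"ry": 0,"rz": -0.8,"jaw": -1},{"tx": -122,"ty": -196,"tz": 100,"rx": 0,"ry": 0,"rz": -0.94,"jaw": -1},{"tx": -122,"ty": -196,"tz": 100,"rx": 0,"ry": 0,"rz": -1.08,"jaw": -1}]}}

```text
time_s: 7.45
position: [0.4974, -0.1021, 0.1528]
tool_rot: [[-0.579, 0.815, 0.005], [0.815, 0.58, 0.0], [-0.003, 0.004, -1.0]]
ft_force: [0.2, -0.3, 0.0]
grip_width: 0.0
```

```bash
python3 - <<'E'
from h import *
im,K,T=snap("scene","scene6"); c=(310,160,410,265)
cv2.imwrite(f"pics/scene6c.png",cv2.resize(im[160:260,250:410],None,fx=5,fy=5,interpolation=cv2.INTER_CUBIC))
B=blobs(im,(0,170,110),(5,255,255),c);print(B)
im,K,T=snap("top","top6"); 
cv2.imwrite(f"pics/top6c.png",cv2.resize(im[140:260,230:390],None,fx=5,fy=5,interpolation=cv2.INTER_CUBIC))
s=env.observe();print(s["position"],s["ft_force"],s["time_s"])
E
```

```text
[(100, [366.0, 230.2], [363, 218, 8, 22])]
[ 0.49780769 -0.10184606  0.15271477] [ 0.15575164  0.1573635  -0.13477212] 7.55
```

View pics/scene6c.png

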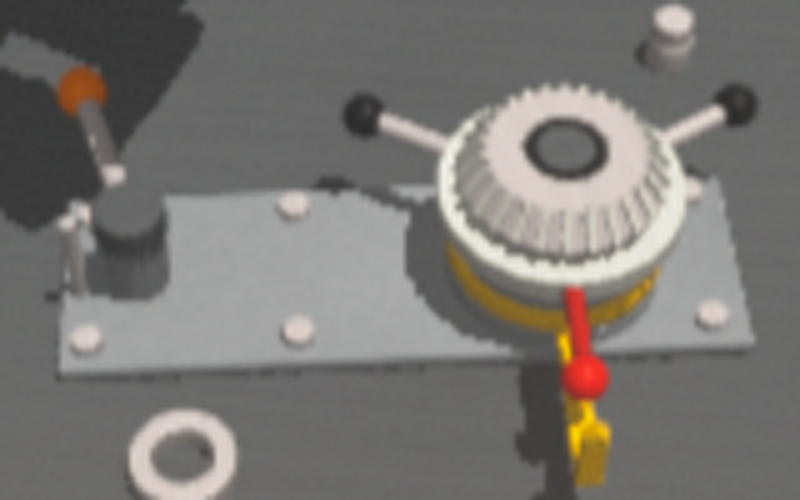

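View pics/top6c.png

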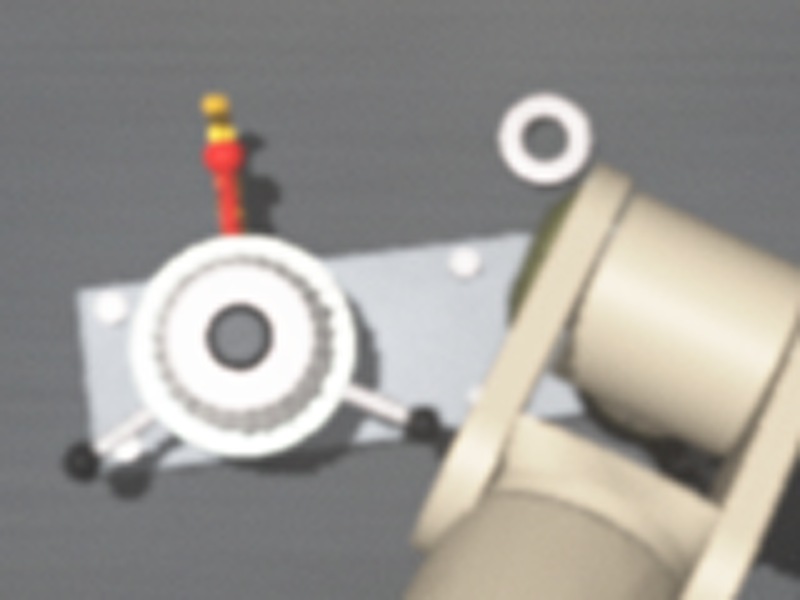

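```bash
python3 - <<'E'
from h import *
def a(p,A): d=p[:2]-A; return np.hypot(*d).round(4),np.degrees(np.arctan2(d[1],d[0])).round(2)
_,K,T=load("scene6"); f=lambda x,y,z:onz(K,T,250+x/5-.4,160+y/5-.4,z)
P=[f(585,378,.067),f(364,115,.067),f(737,105,.067)]; A=np.mean(P,0)[:2]; print("scene",A,[a(p,A) for p in P],"fing",a(f(591,429,.074),A),a(f(591,429,.074),np.array([.5357,.1014])))
_,K,T=load("top6"); f=lambda x,y,z:onz(K,T,230+x/5-.4,140+y/5-.4,z)
P=[f(223,157,.067),f(82,461,.067),f(422,424,.067)]; A=np.mean(P,0)[:2]; print("top",A,[a(p,A) for p in P],"fing",a(f(215,104,.074),A))
E
```

```text
scene [0.53594754 0.10164133] [(np.float64(0.1083), np.float64(7.41)), (np.float64(0.1088), np.float64(-112.42)), (np.float64(0.1088), np.float64(127.31))] fing (np.float64(0.1397), np.float64(6.83)) (np.float64(0.14), np.float64(6.92))
top [0.53617568 0.1043751 ] [(np.float64(0.1079), np.float64(7.36)), (np.float64(0.108), np.float64(127.1)), (np.float64(0.1083), np.float64(-112.74))] fing (np.float64(0.1369), np.float64(7.8))
```

Ball is at 7.36–7.41° in both views and the finger reads 6.8–7.8°, so it is aligned to about 1 mm. Now the clamp: turn the tool in place above the lever's clockwise side.

Call:
{"op": "apply_moves", "data": {"plan": [{"tx": 0,"ty": 0,"tz": 0,"rx": 0,"ry": 0,"rz": -0.144,"jaw": -1},{"tx": 0,"ty": 0,"tz": 0,"rx": 0,"ry": 0,"rz": -0.288,"jaw": -1},{"tx": 0,"ty": 0,"tz": 0,"rx": 0,"ry": 0,"rz": -0.432,"jaw": -1},{"tx": 0,"ty": 0,"tz": 0,"rx": 0,"ry": 0,"rz": -0.576,"jaw": -1},{"tx": 0,"ty": 0,"tz": 0,"rx": 0,"ry": 0,"rz": -0.72,"jaw": -1},{"tx": 0,"ty": 0,"tz": 0,"rx": 0,"ry": 0,"rz": -0.864,"jaw": -1},{"tx": 0,"ty": 0,"tz": 0,"rx": 0,"ry": 0,"rz": -1.008,"jaw": -1},{"tx": 0,"ty": 0,"tz": 0,"rx": 0,"ry": 0,"rz": -1.152,"jaw": -1},{"tx": 0,"ty": 0,"tz": 0,"rx": 0,"ry": 0,"rz": -1.296,"jaw": -1},{"tx": 0,"ty": 0,"tz": 0,"rx": 0,"ry": 0,"rz": -1.44,"jaw": -1},{"tx": 0,"ty": 0,"tz": 0,"rx": 0,"ry": 0,"rz": -1.584,"jaw": -1},{"tx": 0,"ty": 0,"tz": 0,"rx": 0,"ry": 0,"rz": -1.725,"jaw": -1}]}}

```text
time_s: 8.75
position: [0.4977, -0.1019, 0.1526]
tool_rot: [[0.893, 0.451, -0.001], [0.451, -0.893, -0.005], [-0.003, 0.004, -1.0]]
ft_force: [-0.8, 0.9, 0.0]
grip_width: 0.0
```

Call:
{"op": "apply_moves", "data": {"plan": [{"tx": 0,"ty": 0,"tz": -35,"rx": 0,"ry": 0,"rz": 0,"jaw": -1},{"tx": 0,"ty": 0,"tz": -70,"rx": 0,"ry": 0,"rz": 0,"jaw": -1},{"tx": 0,"ty": 0,"tz": -106,"rx": 0,"ry": 0,"rz": 0,"jaw": -1},{"tx": 0,"ty": 0,"tz": -106,"rx": 0,"ry": 0,"rz": 0,"jaw": -1}]}}

```text
time_s: 9.15
position: [0.4955, -0.1012, 0.0433]
tool_rot: [[0.891, 0.454, -0.009], [0.454, -0.891, -0.001], [-0.008, -0.003, -1.0]]
ft_force: [-0.4, 1.0, 0.7]
grip_width: -0.0001
```

```bash
python3 - <<'E'
from h import *
im,K,T=snap("scene","scene7")
cv2.imwrite(f"pics/scene7c.png",cv2.resize(im[130:260,230:390],None,fx=4.5,fy=4.5,interpolation=cv2.INTER_CUBIC))
arc(PV,.058,.0205,[-153,-147,-141,-135,-129,-123,-117,-111,-105,-99,-93,-87,-81,-75])
E
```

```text
pos [ 0.4969 -0.1017  0.0456] y -63.1 F [0.3 0.5 0.3] t 9.2
-153 [  7.2 -11.3] 0.001
-147 [  8.3 -17.7] 0.106
-141 [ 10.2 -23.8] 0.21
-135 [ 12.6 -29.8] 0.315
-129 [ 15.7 -35.4] 0.42
-123 [ 19.4 -40.7] 0.525
-117 [ 23.5 -45.6] 0.629
-111 [ 28.2 -50.1] 0.734
-105 [ 33.3 -54. ] 0.839
-99 [ 38.8 -57.4] 0.943
-93 [ 44.6 -60.1] 1.048
-87 [ 50.7 -62.3] 1.153
-81 [ 57.  -63.8] 1.258
-75 [ 63.4 -64.6] 1.362
```

View pics/scene7c.png

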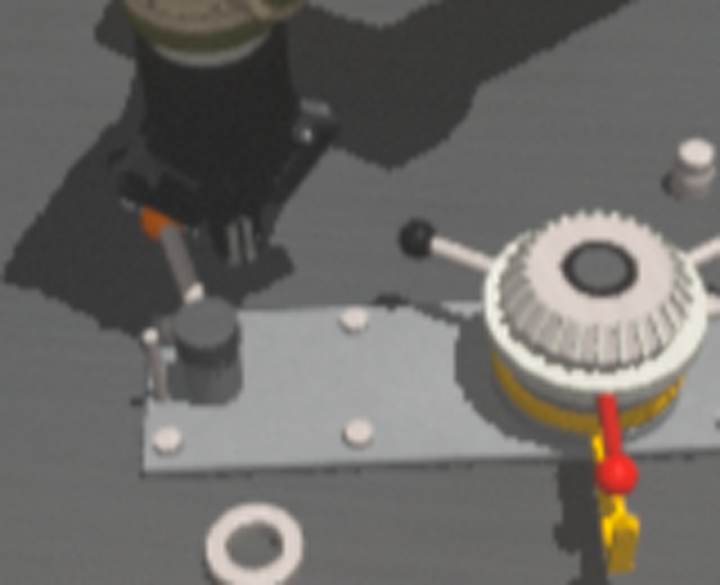

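Finger is in place, about 12 mm clear of the bar on its clockwise side. Pushing counter-clockwise.

Call:
{"op": "apply_moves", "data": {"plan": [{"tx": 4,"ty": -6,"tz": 0,"rx": 0,"ry": 0,"rz": 0,"jaw": -1},{"tx": 7,"ty": -11,"tz": 0,"rx": 0,"ry": 0,"rz": 0,"jaw": -1},{"tx": 8.5,"ty": -18,"tz": 0,"rx": 0,"ry": 0,"rz": 0.105,"jaw": -1},{"tx": 10,"ty": -24,"tz": 0,"rx": 0,"ry": 0,"rz": 0.21,"jaw": -1},{"tx": 12.5,"ty": -30,"tz": 0,"rx": 0,"ry": 0,"rz": 0.315,"jaw": -1},{"tx": 15.5,"ty": -35.5,"tz": 0,"rx": 0,"ry": 0,"rz": 0.42,"jaw": -1},{"tx": 19.5,"ty": -40.5,"tz": 0,"rx": 0,"ry": 0,"rz": 0.525,"jaw": -1},{"tx": 23.5,"ty": -45.5,"tz": 0,"rx": 0,"ry": 0,"rz": 0.63,"jaw": -1},{"tx": 28,"ty": -50,"tz": 0,"rx": 0,"ry": 0,"rz": 0.735,"jaw": -1},{"tx": 33.5,"ty": -54,"tz": 0,"rx": 0,"ry": 0,"rz": 0.84,"jaw": -1},{"tx": 36,"ty": -55.5,"tz": 0,"rx": 0,"ry": 0,"rz": 0.89,"jaw": -1}]}}

```text
time_s: 10.3
position: [0.5333, -0.1584, 0.047]
tool_rot: [[0.205, 0.979, 0.0], [0.979, -0.205, -0.007], [-0.007, 0.001, -1.0]]
ft_force: [-2.6, -1.2, -0.2]
grip_width: 0.0001
```

```bash
python3 - <<'E'
from h import *
im,K,T=snap("scene","scene8")
cv2.imwrite(f"pics/scene8c.png",cv2.resize(im[130:260,230:390],None,fx=4.5,fy=4.5,interpolation=cv2.INTER_CUBIC))
B=blobs(im,(7,150,80),(17,255,255),(230,140,330,260)); print(B)
for b in B:
    p=onz(K,T,*b[1],.06)[:2]; d=p-PV+[0,.0015]; print(p,np.hypot(*d),np.degrees(np.arctan2(d[1],d[0])))
arc(PV,.058,.0205,[-105,-102,-99,-96,-93,-90,-87,-84,-81,-78,-75,-72,-69,-66])
E
```

```text
[(65, [242.3, 193.7], [238, 190, 10, 9])]
[ 0.54415114 -0.195591  ] 0.09149798725853504 -103.17119703158681
pos [ 0.5336 -0.1585  0.047 ] y -11.8 F [-1.8 -1.  -0.4] t 10.35
-105 [-3.4  2.8] -0.056
-102 [-0.7  1.1] -0.004
-99 [ 2.1 -0.6] 0.048
-96 [ 5. -2.] 0.101
-93 [ 7.9 -3.3] 0.153
-90 [10.9 -4.5] 0.206
-87 [14.  -5.5] 0.258
-84 [17.1 -6.3] 0.31
-81 [20.3 -7. ] 0.363
-78 [23.4 -7.5] 0.415
-75 [26.6 -7.8] 0.467
-72 [29.9 -8. ] 0.52
-69 [33.1 -8. ] 0.572
-66 [36.3 -7.8] 0.624
```

View pics/scene8c.png

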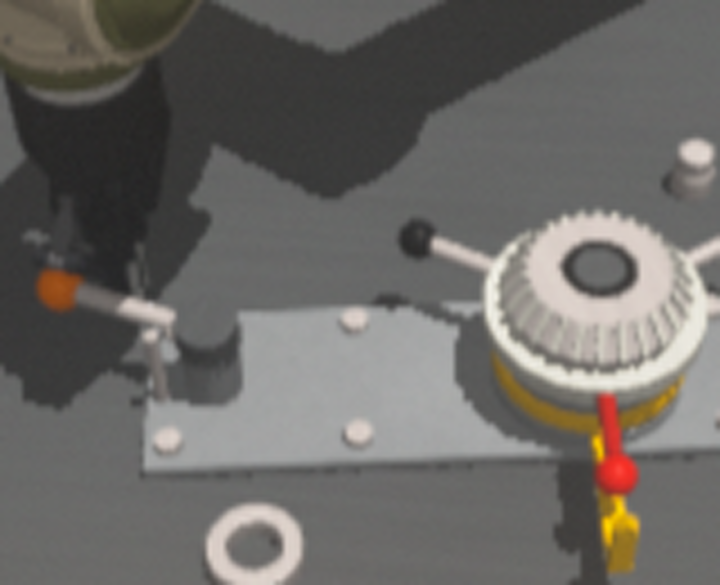

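Call:
{"op": "apply_moves", "data": {"plan": [{"tx": 2,"ty": -0.5,"tz": 0,"rx": 0,"ry": 0,"rz": 0.05,"jaw": -1},{"tx": 5,"ty": -2,"tz": 0,"rx": 0,"ry": 0,"rz": 0.1,"jaw": -1},{"tx": 8,"ty": -3.5,"tz": 0,"rx": 0,"ry": 0,"rz": 0.155,"jaw": -1},{"tx": 11,"ty": -4.5,"tz": 0,"rx": 0,"ry": 0,"rz": 0.205,"jaw": -1},{"tx": 12.5,"ty": -5,"tz": 0,"rx": 0,"ry": 0,"rz": 0.23,"jaw": -1}]}}

```text
time_s: 10.85
position: [0.5462, -0.1642, 0.0479]
tool_rot: [[-0.025, 1.0, 0.003], [1.0, 0.025, -0.008], [-0.008, 0.003, -1.0]]
ft_force: [-3.5, -2.1, 0.7]
grip_width: 0.0002
```

Call:
{"op": "apply_moves", "data": {"plan": [{"tx": 1.5,"ty": -0.5,"tz": 0,"rx": 0,"ry": 0,"rz": 0.03,"jaw": -1},{"tx": 3,"ty": -1,"tz": 0,"rx": 0,"ry": 0,"rz": 0.05,"jaw": -1},{"tx": 3,"ty": -1,"tz": 0,"rx": 0,"ry": 0,"rz": 0.05,"jaw": -1}]}}

```text
time_s: 11.15
position: [0.5476, -0.1651, 0.0481]
tool_rot: [[-0.075, 0.997, -0.001], [0.997, 0.075, -0.007], [-0.007, -0.001, -1.0]]
ft_force: [-9.7, -0.8, 2.0]
grip_width: -0.0001
```

Force jumped to about 10 N with the motion stalling, so this is probably the stop. One more firm nudge, then a look.

Call:
{"op": "apply_moves", "data": {"plan": [{"tx": 2,"ty": 0,"tz": 0,"rx": 0,"ry": 0,"rz": 0,"jaw": -1},{"tx": 3,"ty": 0,"tz": 0,"rx": 0,"ry": 0,"rz": 0,"jaw": -1},{"tx": 3,"ty": 0,"tz": 0,"rx": 0,"ry": 0,"rz": 0,"jaw": -1}]}}

```text
time_s: 11.45
position: [0.5478, -0.165, 0.0482]
tool_rot: [[-0.075, 0.997, -0.008], [0.997, 0.075, -0.006], [-0.005, -0.008, -1.0]]
ft_force: [-15.5, -1.0, 4.0]
grip_width: 0.0001
```

```bash
cat >> h.py <<'E'
def lever(tag,view="scene"):
    im,K,T=snap(view,tag)
    for b in blobs(im,(7,150,80),(17,255,255),(230,140,400,260)):
        p=onz(K,T,*b[1],.06)[:2]; d=p-PV+np.array([0,.0015])*(1 if view=="scene" else -1); print(b,p,np.hypot(*d),np.degrees(np.arctan2(d[1],d[0])))
    s=env.observe();print(s["position"].round(4),np.round(s["ft_force"],1),s["time_s"])
    return im
E
python3 - <<'E'
from h import *
im=lever("scene9")
cv2.imwrite(f"pics/scene9c.png",cv2.resize(im[150:240,220:320],None,fx=6.5,fy=6.5,interpolation=cv2.INTER_CUBIC))
E
```

```text
(77, [239.3, 199.8], [235, 195, 10, 10]) [ 0.56423107 -0.1984601 ] 0.09196331505828084 -90.47907067869433
(7, [363.3, 230.7], [362, 228, 3, 6]) [0.62695029 0.10835594] 0.2236088359924936 73.91592645711488
[ 0.5478 -0.165   0.0482] [-14.7  -2.1   2.7] 11.5
```

View pics/scene9c.png

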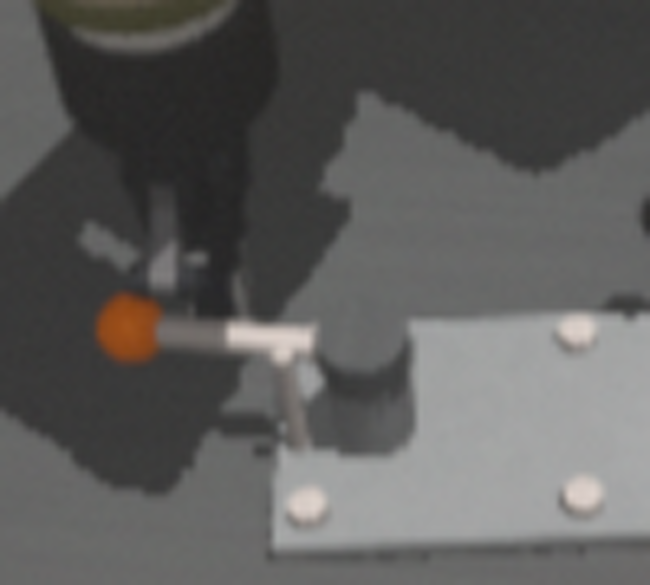

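The bar rests on the stop pin, with no motion under 15 N. Backing off and lifting away.

Call:
{"op": "apply_moves", "data": {"plan": [{"tx": -5,"ty": 0,"tz": 0,"rx": 0,"ry": 0,"rz": 0,"jaw": -1},{"tx": -14,"ty": 0,"tz": 0,"rx": 0,"ry": 0,"rz": 0,"jaw": -1},{"tx": -18,"ty": 0,"tz": 10,"rx": 0,"ry": 0,"rz": 0,"jaw": -1},{"tx": -18,"ty": 0,"tz": 50,"rx": 0,"ry": 0,"rz": 0,"jaw": -1},{"tx": -30,"ty": 0,"tz": 95,"rx": 0,"ry": 0,"rz": 0,"jaw": -1},{"tx": -60,"ty": -30,"tz": 120,"rx": 0,"ry": 0,"rz": 0,"jaw": -1},{"tx": -95,"ty": -60,"tz": 130,"rx": 0,"ry": 0,"rz": 0,"jaw": -1},{"tx": -130,"ty": -95,"tz": 130,"rx": 0,"ry": 0,"rz": 0,"jaw": -1},{"tx": -165,"ty": -130,"tz": 130,"rx": 0,"ry": 0,"rz": 0,"jaw": -1},{"tx": -190,"ty": -170,"tz": 130,"rx": 0,"ry": 0,"rz": 0,"jaw": -1},{"tx": -210,"ty": -210,"tz": 130,"rx": 0,"ry": 0,"rz": 0,"jaw": -1},{"tx": -210,"ty": -210,"tz": 130,"rx": 0,"ry": 0,"rz": 0,"jaw": -1}]}}

```text
time_s: 12.7
position: [0.3356, -0.3792, 0.1792]
tool_rot: [[-0.069, 0.998, -0.007], [0.998, 0.069, -0.009], [-0.008, -0.007, -1.0]]
ft_force: [0.4, 0.5, -0.6]
grip_width: 0.0004
```

```bash
python3 - <<'E'
from h import *
im=lever("scene10"); cv2.imwrite("pics/scene10c.png",cv2.resize(im[150:270,230:420],None,fx=4.2,fy=4.2,interpolation=cv2.INTER_CUBIC))
im=lever("top10","top"); cv2.imwrite("pics/top10c.png",cv2.resize(im[140:260,230:390],None,fx=5,fy=5,interpolation=cv2.INTER_CUBIC))
cv2.imwrite("pics/top10f.png",im)
E
```

```text
(70, [239.4, 199.7], [235, 195, 10, 10]) [ 0.5638941  -0.19828801] 0.09179466936266532 -90.69029114001164
(7, [363.3, 230.7], [362, 228, 3, 6]) [0.62695029 0.10835594] 0.2236088359924936 73.91592645711488
[ 0.3367 -0.3769  0.179 ] [-0.1  1.5  0.9] 12.75
(52, [385.7, 201.2], [382, 197, 8, 9]) [ 0.56353664 -0.19507892] 0.09159060999510776 -90.91546359711849
[ 0.3374 -0.3755  0.1788] [ 0.3  0.1 -0.5] 12.8
```

View pics/scene10c.png

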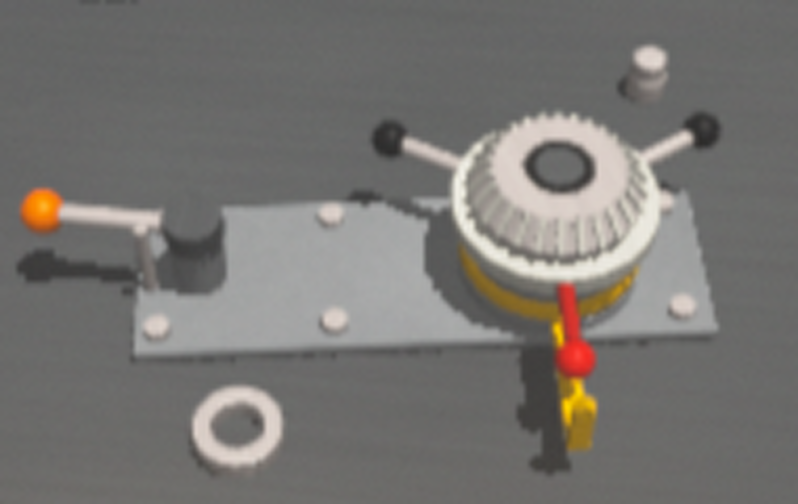

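View pics/top10c.png

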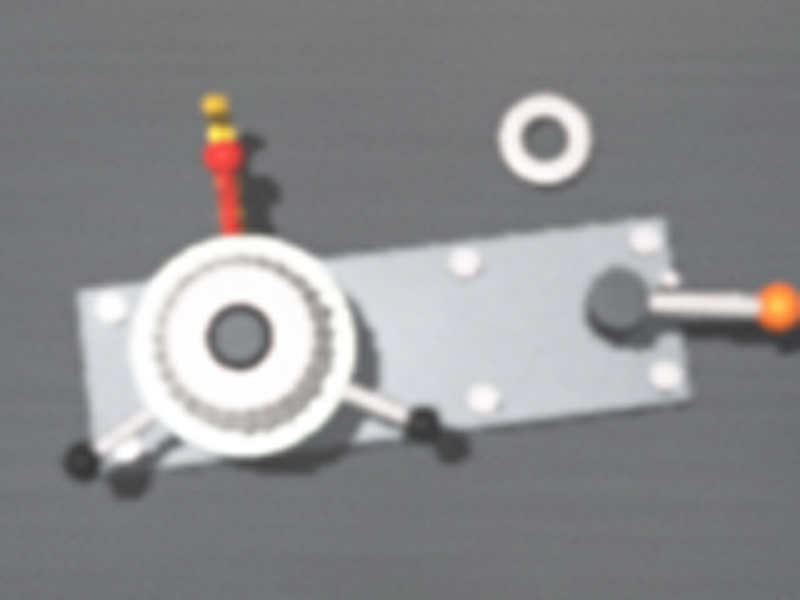

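View pics/top10f.png

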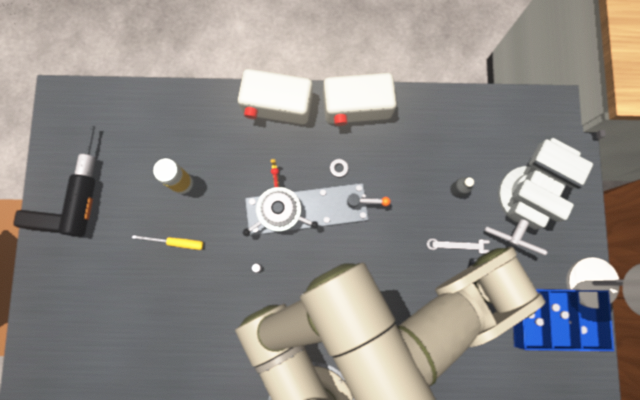

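```bash
python3 -c "
from h import *
print(env.close_job())"
```

```text
the job is handed in; nothing more can be done
None
```

The job is handed in: the red ball stands in front of the yellow pointer and the clamp lever is against its stop pin. It took about 13 s of the 58 s allowed.

- **Turntable:** With the shut gripper as one fingertip, I pushed the red arm counter-clockwise about 110°. The red ball read 7.4° in both views. The pointer read about 7.5°, though single readings ranged from 6.8° to 8.2°. That leaves the alignment uncertain by about 1 mm. The last pictures, taken after the clamp was pushed, show the ball unmoved.
- **Clamp:** I then pushed the lever from −153° to about −90.5°. It stopped dead, with only about 0.2 mm of movement for 3 mm commanded while the force rose to 15 N. It stayed there after I let go (−90.7° in the scene view, −90.9° in the top view). The top view puts the pin and bar centre lines about 12 mm apart where I expected 10–11 mm. That is within my measuring error, so I relied on the force stop.
- **Other things:** Nothing was grasped. The gear still lies centred on the turntable, and the loose items stand where they were. The arm ended clear of everything, with the wrist force near zero.

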